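# Pack the food-sample carrier flush and sweep its cover shut

### The arm

A 7-joint arm with a two-finger parallel gripper is mounted at the origin on the work surface. World frame = base frame: x ahead of the robot, y to its left, z up, the work surface at z = 0. Lengths are in m, angles in rad, forces in N, time in s.
With the tool pointing down it reaches from about 0.425 to 0.95 m from the base axis. Payload 16.7 kg.
Tool frame: the origin (TCP) lies between the finger pads; the fingertips stand env.tip_reach ahead of it and the grasp point (between the pads) lies 3 mm ahead of it (env.tip_reach is the distance from the TCP to the fingertips, in m); z points along the fingers, y is the direction in which the jaws open and shut (so a half turn about z gives the same grasp; the last joint's range is limited). The gripper opens to 94 mm and grips with 3 to 60 N. Pads are 16 mm wide; open, the fingers measure 119 mm over their backs; the gripper's body (75 mm by 177 mm) begins 78 mm behind the grasp point.
Start: joints at [-0.149, 0.426, 0.074, 1.606, -0.034, 1.111, -0.067], TCP at [0.675, -0, 0.227] pointing down, gripper open.
Joint ranges: [-2.85, 2.85], [-0.5, 2.14], [-1.23, 1.37], [0.21, 2.46], [-1.02, 4.16], [0.16, 2.05], [-2.73, 2.73]. Speed limits (rad/s): [1.89, 1.89, 2.39, 2.39, 3.01, 3.01, 3.01].

### API

Orientations are given as a unit quaternion [w, x, y, z].
In Python, from station import get_obs, vision, workorder, nets, env gives the robot as it stands.
- The arm moves only by the shell command python3 -m crank 'ROWS' [FORCE]. ROWS is JSON, a list of rows, each an object of numbers: "dx", "dy", "dz": the shift along the tool's x, y, z in cm; "yaw": the turn about the tool's z in rad; "grip": the closure, from -1 (fully open) to 1 (shut). A call has 1 to 8 rows; each row shifts and turns the commanded pose from where the row before left it, along the tool's axes as they then stand; what a row does not reach is not made up. A row lasts 1/8 s, in which the tool goes at most 62.5 mm and 10.7 degrees, less where a joint would pass 70% of its speed; a pose out of reach is approached as far as the arm can. A call with a gripper value outside its range is refused whole. The fingers move at their own pace and stop on an object; FORCE is the grip in N (left out, the last holds). Time passes only in rows, so rows that do not move let the fingers close. It gives the time, the measured TCP pose, the force and the opening at its end, in the units of the state.
- get_obs(): the state, without advancing time (a new reading comes with each control period).
- vision.snapshot(name): name is "scene" or "side" or "wrist"; returns the picture (400x640x3 uint8, red, green, blue); there is no depth.
- vision.camera_model(name): a dict with "fx", "fy", "cx", "cy" (pixels), "rvec" (rotation vector, rad) and "tvec" (3), from world to camera coordinates, as OpenCV has them. Camera axes: x right, y down, z forward; pixel columns grow to the right and rows downward; lengths in m; the calibration is good to about 2 mm. A picture is of the moment at which its call begins: read the wrist's pose just before it. camera_model takes no time and is no camera call; for the wrist camera it gives the pose at the moment of the call.
- workorder.hand_in(): hands the job in, once; it reports no verdict.
Trained networks look in the newest picture that a camera, given by its name, has taken for a name from the list of things; names that differ only in an ending like _2 or _b are one class to them, and where a whole thing is asked for, a point or a joint stands for the part that bears it (a point fixed in the world has none). Each returns a list of dicts, best first, with "conf" (0 to 1); they miss things now and then, are a little off and sometimes report something else, mostly with a low value. They report only what shows in the picture. A call takes as long as a camera call. They do not tell look-alikes from the thing itself.
- nets.look_for(thing, camera): "centre" ([x, y, z] in m, in world coordinates, good to about 4 mm: the middle of the surface that is visible of it).
The state is a dict: "clock": time; "joint_positions": joint angles; "qvel": joint speeds; "tau": joint torques, N m; "position": TCP position; "ee_rot": TCP orientation; "ft_force": force on the tool from outside, world axes, zero at the start; "wrist_torque": the same for the moment, N m; "width": opening from 0.0 (shut) to 1.0 (fully open).
Only numpy, scipy, OpenCV 4.12 (cv2) and the standard library are available. Lean on these libraries where they do the work, as an engineer would, in place of code of your own. Each camera call takes 0.05 s, during which the arm holds its last target. There are 200 camera calls.

### The job

Finish packing the food-sample carrier so that all four lidded pots stand upright in their own wells with nothing above the rim: one tall blue-lidded pot has been left in a shallow well and sticks up, and one low yellow-lidded dish is still on the counter. Set the pots down rather than dropping them, then, with all of them in, sweep the clear sliding cover across them until it is fully shut, without ramming it into a pot. Leave the jug, the carton and the sieve where they are.

Things in the scene. Friction and masses are not known exactly. Their poses are not given: they have to be found in the camera images.
- carrier: Aluminium box with four wells (2 x 2), fixed to the counter: 152 x 152 mm outside, walls 4 mm, rim 72 mm above the counter, dividers between the wells 58 mm high. Origin: centre of its underside on the counter, z up. Well centres lie at x = +-37, y = +-37 mm; each well is 70 mm square. Blue guide rails along its two x sides (outer faces at x = +-84 mm, tops 82 mm high) run on beyond the box to y = +272 mm, where the cover is parked.
- cover (a joint): Sliding cover of the carrier (clear, slightly milky plate 152 x 152 x 4 mm with white edge strips and a black handle): 0 = fully shut over the wells, grows as it slides along the carrier's +y, 0.18 m = end stop. Above 0.15 m all wells are uncovered. Its underside runs 2 mm above the rim; pushing it takes about 1 to 2 N and it stays where it is left.
- cover_handle (a point): Middle of the cover's black bar handle, 92 mm above the counter, over the centre of the cover (over the carrier's origin when shut). The bar is 60 mm along the carrier's x, 14 mm along its y and stands from the plate's top (78 mm above the counter) to 106 mm. Axes as the carrier's.
- pot_tall_1: Steel pot with a blue lid: round, 62 mm across, 60 mm high in all (40 mm body and lid, then a round blue knob 16 mm across and 20 mm high), about 0.25 kg. Origin: centre of its underside, z up. At the start it stands in a shallow well, 18 mm above the rim.
- pot_tall_2: Steel pot with a blue lid: round, 62 mm across, 60 mm high in all (40 mm body and lid, then a round blue knob 16 mm across and 20 mm high), about 0.25 kg. Origin: centre of its underside, z up. At the start it stands rightly in a deep well, its knob 4 mm below the rim.
- pot_low_1: Steel dish with a yellow lid: round, 62 mm across, 38 mm high in all (18 mm body and lid, then a round yellow knob 16 mm across and 20 mm high), about 0.15 kg. Origin: centre of its underside, z up. At the start it stands on the counter to the right (-y) of the carrier.
- pot_low_2: Steel dish with a yellow lid: round, 62 mm across, 38 mm high in all (18 mm body and lid, then a round yellow knob 16 mm across and 20 mm high), about 0.15 kg. Origin: centre of its underside, z up. At the start it stands rightly in a shallow well, its knob 4 mm below the rim.
- floor_deep_1: Square floor plate, 68 mm, origin at the centre of its underside, which lies 4 mm above the carrier's origin; it marks the centre of one well (70 mm square inside); any plate may be in any of the four wells. White and 4 mm thick: this well is deep, its floor 8 mm above the carrier's origin and 64 mm below the rim. Empty at the start.
- floor_deep_2: Square floor plate, 68 mm, origin at the centre of its underside, which lies 4 mm above the carrier's origin; it marks the centre of one well (70 mm square inside); any plate may be in any of the four wells. White and 4 mm thick: this well is deep, its floor 8 mm above the carrier's origin and 64 mm below the rim. Holds pot_tall_2 at the start.
- floor_shallow_1: Square floor plate, 68 mm, origin at the centre of its underside, which lies 4 mm above the carrier's origin; it marks the centre of one well (70 mm square inside); any plate may be in any of the four wells. Grey and 26 mm thick: this well is shallow, its floor 30 mm above the carrier's origin and 42 mm below the rim. Holds pot_tall_1 at the start.
- floor_shallow_2: Square floor plate, 68 mm, origin at the centre of its underside, which lies 4 mm above the carrier's origin; it marks the centre of one well (70 mm square inside); any plate may be in any of the four wells. Grey and 26 mm thick: this well is shallow, its floor 30 mm above the carrier's origin and 42 mm below the rim. Holds pot_low_2 at the start.
- jug: White plastic jug with a handle, 104 mm across, 115 mm high, on the left; leave it. Origin: centre of its underside.
- carton: White carton, 160 x 90 x 35 mm, near right; leave it. Origin: centre of its underside.
- sieve: Small yellow hand sieve: cup 68 mm across and 22 mm high, with a handle 120 mm long; far right; leave it. Origin: centre of the cup's underside.
Not all that is in view belongs to the job. Leave any orange, pink or purple look-alike of the pot_low_2 alone.

How it is judged:
By the outcome, as a careful person would: the job done as asked, in the order asked, and still so for the second after the job is handed in, with the robot touching nothing.
It also fails if it takes over 72 s, if anything falls off the work surface, if the arm or the gripper's body presses on something with over 40 N, if the wrist force passes 120 N, or if a joint passes its speed limit or range.

## Working session

There is one attempt and no reset: what is moved stays moved. The work goes in short steps, Python scripts to look and compute and a shell command to move; the robot and the scene stay as the last step left them, time stands still between calls to the robot, and variables do not carry over. Pictures are saved under pics/ and viewed, about 8 in all and at most 12, crops included, and the job is handed in when it is done.

```bash
mkdir -p pics
python3 - <<'E'
from station import get_obs, vision, nets, env
import cv2
o=get_obs(); print({k:o[k] for k in('clock','position','ee_rot','ft_force','width')}, env.tip_reach)
for c in('scene','side'):
    im=vision.snapshot(c); cv2.imwrite(f'pics/{c}0.png',im[:,:,::-1])
    for t in('carrier','cover_handle','pot_tall_1','pot_low_1','floor_deep_1','floor_shallow_1'):
        print(c,t,[([round(float(v),3) for v in d['centre']],round(float(d['conf']),2)) for d in nets.look_for(t,c)])
print(get_obs()['clock'])
E
```

```text
{'clock': 0.0, 'position': array([ 6.74575689e-01, -4.07411254e-05,  2.26776296e-01]), 'ee_rot': array([-4.26700218e-04,  7.07127173e-01,  7.07086087e-01, -4.95380938e-04]), 'ft_force': array([-0.37282005, -0.3753043 , -0.32075904]), 'width': 0.9967028424435771} 0.022
scene carrier [([0.462, 0.065, 0.078], 0.94)]
scene cover_handle [([0.447, 0.109, 0.078], 0.84)]
scene pot_tall_1 [([0.52, -0.007, 0.067], 0.7), ([0.446, -0.03, 0.051], 0.68)]
scene pot_low_1 [([0.65, -0.048, 0.018], 0.8), ([0.529, -0.076, 0.046], 0.65), ([0.654, 0.067, 0.016], 0.49), ([0.547, -0.218, 0.014], 0.4)]
scene floor_deep_1 [([0.448, 0.108, 0.075], 0.67), ([0.448, -0.114, 0.006], 0.48)]
scene floor_shallow_1 [([0.412, 0.408, 0.066], 0.17)]
side carrier [([0.453, 0.081, 0.077], 0.57)]
side cover_handle [([0.443, 0.115, 0.076], 0.82)]
side pot_tall_1 [([0.442, -0.03, 0.051], 0.78), ([0.507, -0.007, 0.071], 0.75)]
side pot_low_1 [([0.645, 0.073, 0.02], 0.84), ([0.533, -0.084, 0.047], 0.76), ([0.64, -0.043, 0.02], 0.62), ([0.55, -0.219, 0.018], 0.6), ([0.452, -0.29, 0.019], 0.55)]
side floor_deep_1 [([0.464, -0.121, 0.01], 0.48)]
side floor_shallow_1 [([0.508, -0.005, 0.072], 0.21), ([0.453, 0.082, 0.08], 0.18)]
0.7
```

View pics/scene0.png

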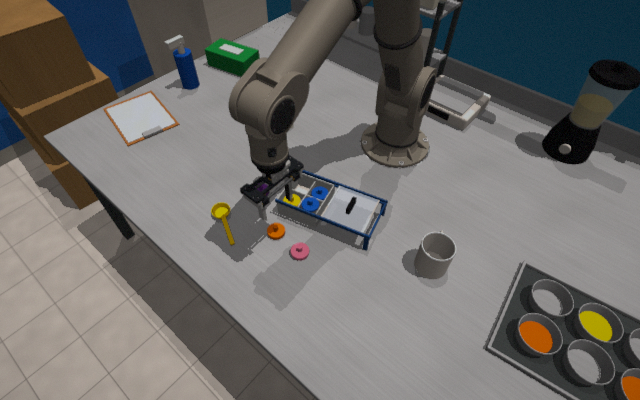

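View pics/side0.png

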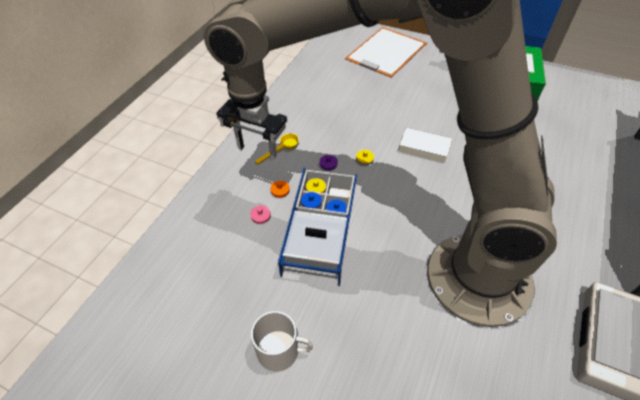

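The scene picture shows the far blue pot (311,204) standing higher, with the near blue one at (319,190). The side picture shows the empty white well at (340,192), the yellow dish on the counter at (365,157), a purple look-alike at (328,161), and orange and pink ones at (280,188) and (260,213). The carrier is yawed by about 0.245 rad. I'll go above it for a wrist view.

```bash
python3 -m crank '[{"dx":-1.2,"dy":-4.5,"dz":-1},{"dx":-1.2,"dy":-4.5,"dz":-1},{"dx":-1.2,"dy":-4.5,"dz":-1},{"dx":-1.2,"dy":-4.5,"dz":-1},{"yaw":-0.12},{"yaw":-0.125},{},{}]'
cat > h.py <<'E'
from station import get_obs, vision, nets, env
import numpy as np, cv2
from scipy.spatial.transform import Rotation as R
def pose():
    o=get_obs(); q=o['ee_rot']; return o['position'],R.from_quat([q[1],q[2],q[3],q[0]]).as_matrix(),o
def delta(p):  # shift to world p in tool axes, cm
    x,M,o=pose(); return np.round(M.T@(np.array(p)-x)*100,2)
def snap(c,n):
    im=vision.snapshot(c); cv2.imwrite(f'pics/{n}.png',im[:,:,::-1]); return im
def look(t,c): return [(np.round(d['centre'],4).tolist(),round(float(d['conf']),2)) for d in nets.look_for(t,c)]
def pix(c,P):
    m=vision.camera_model(c); K=np.array([[m['fx'],0,m['cx']],[0,m['fy'],m['cy']],[0,0,1.]])
    return cv2.projectPoints(np.array(P,float).reshape(-1,1,3),np.array(m['rvec'],float),np.array(m['tvec'],float),K,None)[0].reshape(-1,2)
def ray(c,uv,z):
    m=vision.camera_model(c); A=cv2.Rodrigues(np.array(m['rvec'],float))[0]; t=np.array(m['tvec'],float).ravel()
    d=A.T@np.array([(uv[0]-m['cx'])/m['fx'],(uv[1]-m['cy'])/m['fy'],1]); C=-A.T@t
    return C+d*(z-C[2])/d[2]
def world(o,yaw,p):
    c,s=np.cos(yaw),np.sin(yaw); return np.array([o[0]+c*p[0]-s*p[1],o[1]+s*p[0]+c*p[1]])
E
python3 - <<'E'
from h import *
x,M,o=pose(); print(x,M.round(3).tolist(),o['clock'])
im=snap('wrist','w1')
for t in('carrier','cover_handle','pot_tall_1','pot_low_1','floor_deep_1','floor_shallow_1'): print(t,look(t,'wrist'))
E
```

```text
[ 6.74960297e-01 -5.42748489e-06  2.27493604e-01] [[0.0, 1.0, -0.0], [1.0, -0.0, 0.0], [0.0, -0.0, -1.0]] 0.7
carrier [([0.4704, 0.0491, 0.082], 0.69)]
cover_handle [([0.4703, 0.0894, 0.0807], 0.56), ([0.4474, -0.1116, 0.0055], 0.53), ([0.4989, -0.0657, 0.0299], 0.33)]
pot_tall_1 [([0.5178, -0.0061, 0.0722], 0.89), ([0.4487, -0.0297, 0.0505], 0.71)]
pot_low_1 [([0.5557, -0.1981, 0.0183], 0.92), ([0.5343, -0.0743, 0.048], 0.87), ([0.6536, 0.065, 0.0223], 0.62), ([0.6458, -0.0466, 0.0181], 0.58), ([0.4816, -0.2957, 0.0152], 0.49)]
floor_deep_1 [([0.4173, -0.0059, 0.0067], 0.61), ([0.4462, -0.1126, 0.0058], 0.56)]
floor_shallow_1 [([0.4995, 0.0143, 0.026], 0.77), ([0.4978, -0.0699, 0.0276], 0.5)]validation failed for argument at $[0]...
```

View pics/w1.png

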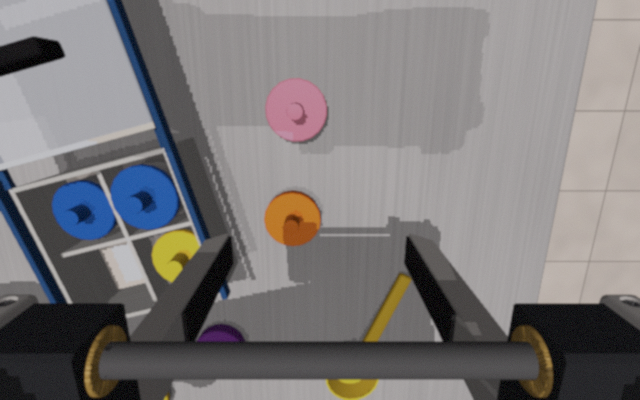

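The wrist view confirms the layout: the empty white well is at (125,262), the raised blue pot at (145,197) and the low yellow pot at (177,255). The move was refused, so I'll retry with every field in each row.

```bash
python3 -m crank '[{"dx":-0.5,"dy":-4.5,"dz":-1,"yaw":0,"grip":-1},{"dx":-0.5,"dy":-4.5,"dz":-1,"yaw":0,"grip":-1},{"dx":-0.5,"dy":-4.5,"dz":-1,"yaw":0,"grip":-1},{"dx":-0.5,"dy":-4.5,"dz":-1,"yaw":0,"grip":-1},{"dx":0,"dy":0,"dz":0,"yaw":-0.12,"grip":-1},{"dx":0,"dy":0,"dz":0,"yaw":-0.125,"grip":-1},{"dx":0,"dy":0,"dz":0,"yaw":0,"grip":-1},{"dx":0,"dy":0,"dz":0,"yaw":0,"grip":-1}]'
python3 - <<'E'
from h import *
x,M,o=pose(); print(x,M.round(3).tolist(),o['clock'])
im=snap('wrist','w2')
for t in('carrier','cover_handle','pot_tall_1','pot_low_1','floor_deep_1','floor_shallow_1'): print(t,look(t,'wrist'))
E
```

```text
clock: 2.05
position: [0.495, -0.02, 0.2675]
ee_rot: [-0.0, 0.617, 0.787, -0.0]
ft_force: [-0.6, -1.1, -0.3]
width: 0.998
[ 0.49501602 -0.02004288  0.26745825] [[-0.24, 0.971, -0.0], [0.971, 0.24, 0.0], [0.0, -0.0, -1.0]] 2.05
carrier [([0.4597, 0.0562, 0.0788], 0.76)]
cover_handle [([0.4579, 0.0589, 0.0785], 0.66)]
pot_tall_1 [([0.4421, -0.0275, 0.0513], 0.86), ([0.5159, -0.0082, 0.0696], 0.83), ([0.5021, -0.0805, 0.0298], 0.22)]
pot_low_1 [([0.5357, -0.0821, 0.0484], 0.89), ([0.5489, -0.2176, 0.0183], 0.75), ([0.4476, -0.2747, 0.0187], 0.71), ([0.6439, -0.0486, 0.0152], 0.68)]
floor_deep_1 [([0.4654, -0.1084, 0.0077], 0.92), ([0.4638, -0.0165, 0.0018], 0.66)]
floor_shallow_1 [([0.4873, 0.0047, 0.0311], 0.59), ([0.5081, -0.0788, 0.0279], 0.57)]
```

View pics/w2.png

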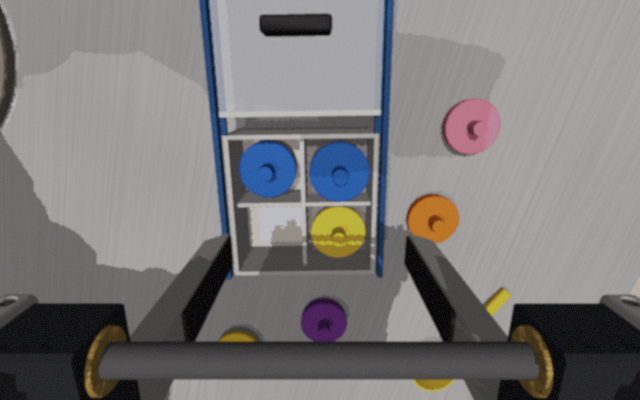

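The carrier is now nearly square in view. The raised blue pot is at (340,172), the empty white well at (277,227) and the divider cross at (303,204), with the box corners near (224,135), (380,133), (234,275) and (383,272). I'll measure lid centres and corners.

Run:
```python
from h import *
im=cv2.imread('pics/w2.png'); hsv=cv2.cvtColor(im,cv2.COLOR_BGR2HSV)
def lid(lo,hi,box):
    m=cv2.inRange(hsv,np.array(lo),np.array(hi)); k=np.zeros_like(m); x0,y0,x1,y1=box; k[y0:y1,x0:x1]=m[y0:y1,x0:x1]
    c=max(cv2.findContours(k,0,1)[0],key=cv2.contourArea); return cv2.fitEllipse(cv2.convexHull(c))
B=((100,120,40),(130,255,255)); Y=((18,120,40),(36,255,255))
for n,c,b,z in(('tall1',B,(306,138,375,205),.070),('tall2',B,(236,138,303,200),.048),('low2',Y,(306,203,370,262),.048)):
    e=lid(*c,b); print(n,np.round(e[0],1),np.round(e[1],1),ray('wrist',e[0],z).round(4))
C=[ray('wrist',p,.072) for p in((222,135),(379,134),(234,276),(383,273))]
print(np.round(C,4)[:,:2].tolist()); print('cross',ray('wrist',(303,204.5),.058))
big=cv2.resize(im[110:290,190:410],None,fx=3.6,fy=3.3,interpolation=cv2.INTER_CUBIC)
for off in(.24,.25):
  o=np.array([.4875,-.055])
def draw(o,yaw,col):
    for z,L in((.072,[(-.076,-.076),(.076,-.076),(.076,.076),(-.076,.076)]),(.072,[(-.072,-.072),(.072,-.072),(.072,.072),(-.072,.072)])):
        P=[[*world(o,yaw,p),z] for p in L]; q=(pix('wrist',P)-[190,110])*[3.6,3.3]; cv2.polylines(big,[q.astype(int)],True,col,1)
    P=[[*world(o,yaw,p),.058] for p in((0,-.072),(0,.072),(-.072,0),(.072,0))]; q=((pix('wrist',P)-[190,110])*[3.6,3.3]).astype(int)
    cv2.line(big,q[0].tolist(),q[1].tolist(),col,1); cv2.line(big,q[2].tolist(),q[3].tolist(),col,1)
draw((.4875,-.055),.245,(0,255,0)); cv2.imwrite('pics/ov.png',big)
```

```text
tall1 [339.1 171.2] [59.6 60.3] [ 0.5133 -0.0102  0.07  ]
tall2 [267.3 168.7] [56.1 57.8] [ 0.4404 -0.0304  0.048 ]
low2 [337.7 231.1] [51.9 54.8] [ 0.5319 -0.0816  0.048 ]
[[0.3929, -0.0024], [0.5413, 0.0355], [0.4314, -0.1511], [0.589, -0.1081]]
cross [ 0.48640762 -0.05716541  0.058     ]
```

View pics/ov.png

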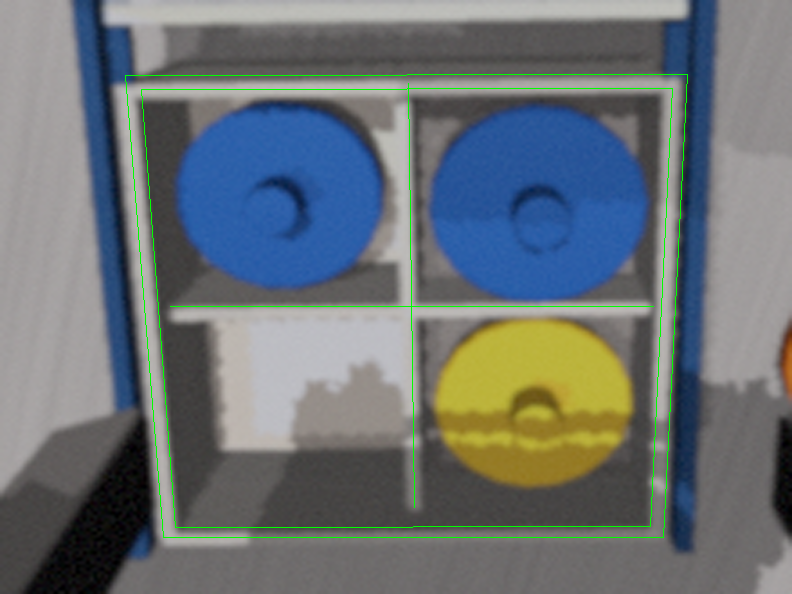

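```bash
python3 -m crank '[{"dx":0.56,"dy":2.0,"dz":0,"yaw":-0.008,"grip":0.15},{"dx":0,"dy":0,"dz":4,"yaw":0,"grip":0.15},{"dx":0,"dy":0,"dz":4,"yaw":0,"grip":0.15},{"dx":0,"dy":0,"dz":3,"yaw":0,"grip":0.15},{"dx":0,"dy":0,"dz":0,"yaw":0,"grip":0.15},{"dx":0,"dy":0,"dz":0,"yaw":0,"grip":0.15}]' 20
python3 - <<'E'
from h import *
snap('wrist','w3'); x,M,o=pose(); print(x,o['width'],pix('wrist',[[.5131,-.0098,.09]]),look('pot_tall_1','wrist'),delta([.513,-.0098,.096]))
E
```

```text
clock: 3.15
position: [0.514, -0.0094, 0.1585]
ee_rot: [0.0, 0.612, 0.791, 0.0]
ft_force: [0.4, 0.3, 0.8]
width: 0.433
[ 0.51410946 -0.00942391  0.15876345] 0.42774489384602504 [[317.73400845 220.42131395]] [([0.5102, -0.0033, 0.074], 0.98)] [ 0.   -0.12  6.28]
```

View pics/w3.png

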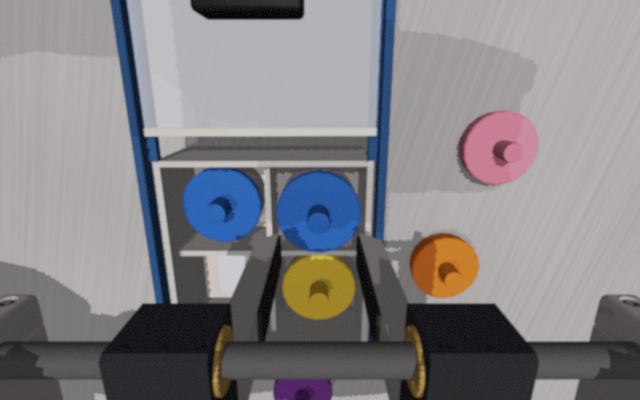

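The knob top at (318,218) matches the prediction (318,220). I'll descend, grip gently and lift.

```bash
python3 -m crank '[{"dx":0.1,"dy":-0.1,"dz":3,"yaw":0,"grip":0.15},{"dx":0,"dy":0,"dz":2.2,"yaw":0,"grip":0.15},{"dx":0,"dy":0,"dz":1,"yaw":0,"grip":0.15},{"dx":0,"dy":0,"dz":0,"yaw":0,"grip":1},{"dx":0,"dy":0,"dz":0,"yaw":0,"grip":1},{"dx":0,"dy":0,"dz":0,"yaw":0,"grip":1},{"dx":0,"dy":0,"dz":0,"yaw":0,"grip":1},{"dx":0,"dy":0,"dz":0,"yaw":0,"grip":1}]' 25
python3 -m crank '[{"dx":0,"dy":0,"dz":-1,"yaw":0,"grip":1},{"dx":0,"dy":0,"dz":-2.5,"yaw":0,"grip":1},{"dx":0,"dy":0,"dz":-2.5,"yaw":0,"grip":1},{"dx":0,"dy":0,"dz":-1,"yaw":0,"grip":1},{"dx":0,"dy":0,"dz":0,"yaw":0,"grip":1},{"dx":0,"dy":0,"dz":0,"yaw":0,"grip":1}]' 25
python3 - <<'E'
from h import *
snap('wrist','w4'); x,M,o=pose(); print(x,o['width'],look('pot_tall_1','wrist'),delta([.4597,-.1022,.166]))
snap('side','s4')
E
```

```text
clock: 4.25
position: [0.5127, -0.0088, 0.0962]
ee_rot: [0.001, 0.612, 0.791, 0.001]
ft_force: [3.6, 0.4, 6.4]
width: 0.164
clock: 5.0
position: [0.5112, -0.0091, 0.1646]
ee_rot: [-0.001, 0.612, 0.791, -0.001]
ft_force: [-0.8, 0.6, -3.5]
width: 0.161
[ 0.5112216  -0.00904695  0.16456984] 0.15614449779549588 [([0.5102, 0.0028, 0.1371], 0.86), ([0.4466, -0.0259, 0.0502], 0.75)] [-7.73 -7.33 -0.13]
```

View pics/w4.png

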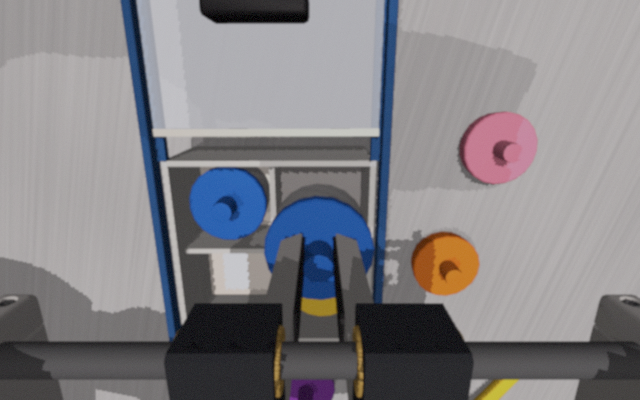

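```bash
python3 -m crank '[{"dx":-2.5,"dy":-2.4,"dz":0,"yaw":0,"grip":1},{"dx":-2.6,"dy":-2.5,"dz":0,"yaw":0,"grip":1},{"dx":-2.6,"dy":-2.4,"dz":0,"yaw":0,"grip":1},{"dx":0,"dy":0,"dz":0,"yaw":0,"grip":1},{"dx":0,"dy":0,"dz":0,"yaw":0,"grip":1}]'
python3 - <<'E'
from h import *
im=snap('wrist','w5'); x,M,o=pose(); print(x,o['width'],delta([.4597,-.1022,.074]))
o=(.4865,-.0572);yaw=.25
v=im[:,:,::-1].copy()
for p in ((-.072,-.072),):
    P=[[*world(o,yaw,q),.072] for q in((-.076,-.076),(.076,-.076),(.076,.076),(-.076,.076))]
    cv2.polylines(v,[pix('wrist',P).astype(int)],True,(0,255,0),1)
cv2.imwrite('pics/w5o.png',v)
E
```

```text
clock: 5.78
position: [0.4606, -0.1014, 0.1653]
ee_rot: [-0.0, 0.612, 0.791, 0.0]
ft_force: [0.4, -0.2, -2.6]
width: 0.163
[ 0.46074624 -0.10110137  0.16532417] 0.16019012807326863 [-0.08 -0.13  9.13]
```

View pics/w5o.png

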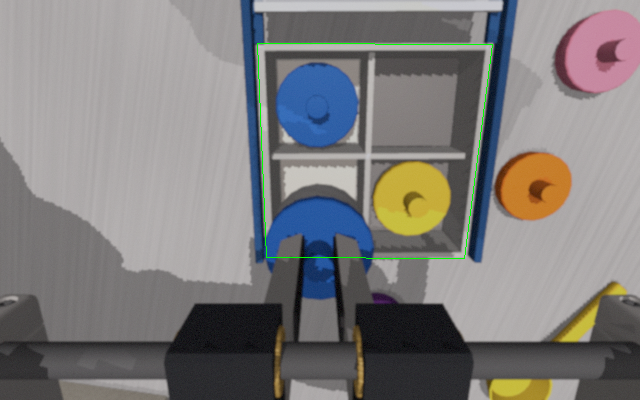

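The green outline sits on the box rim (257–493, 44–257), so the carrier pose is right. The pot is in hand at (318,245). I'll lower it.

```bash
python3 -m crank '[{"dx":-0.1,"dy":-0.1,"dz":2.5,"yaw":0,"grip":1},{"dx":0,"dy":0,"dz":2.5,"yaw":0,"grip":1},{"dx":0,"dy":0,"dz":2,"yaw":0,"grip":1},{"dx":0,"dy":0,"dz":1.2,"yaw":0,"grip":1},{"dx":0,"dy":0,"dz":0.5,"yaw":0,"grip":1},{"dx":0,"dy":0,"dz":0.2,"yaw":0,"grip":1},{"dx":0,"dy":0,"dz":0,"yaw":0,"grip":1}]'
```

```text
clock: 6.7
position: [0.46, -0.103, 0.0768]
ee_rot: [0.0, 0.612, 0.791, 0.0]
ft_force: [1.1, 0.3, -2.6]
width: 0.161
```

```bash
python3 -m crank '[{"dx":0,"dy":0,"dz":0.15,"yaw":0,"grip":1},{"dx":0,"dy":0,"dz":0.1,"yaw":0,"grip":1},{"dx":0,"dy":0,"dz":0,"yaw":0,"grip":1},{"dx":0,"dy":0,"dz":0,"yaw":0,"grip":1}]'
```

```text
clock: 7.2
position: [0.46, -0.103, 0.0742]
ee_rot: [0.0, 0.612, 0.791, 0.0]
ft_force: [1.5, 1.3, 1.9]
width: 0.163
```

```bash
python3 -m crank '[{"dx":0,"dy":0,"dz":0,"yaw":0,"grip":0.38},{"dx":0,"dy":0,"dz":0,"yaw":0,"grip":0.38},{"dx":0,"dy":0,"dz":0,"yaw":0,"grip":0.38},{"dx":0,"dy":0,"dz":-1,"yaw":0,"grip":0.38},{"dx":0,"dy":0,"dz":-3,"yaw":0,"grip":0.38},{"dx":0,"dy":0,"dz":-5,"yaw":0,"grip":0.38},{"dx":0,"dy":0,"dz":-3,"yaw":0,"grip":0.38},{"dx":-5.8,"dy":-1.8,"dz":0,"yaw":0,"grip":0.2}]'
python3 -m crank '[{"dx":-5.9,"dy":-1.8,"dz":0,"yaw":0,"grip":0.15},{"dx":-5.9,"dy":-1.8,"dz":0,"yaw":0,"grip":0.15},{"dx":0,"dy":0,"dz":3,"yaw":0,"grip":0.15},{"dx":0,"dy":0,"dz":0,"yaw":0,"grip":0.15},{"dx":0,"dy":0,"dz":0,"yaw":0,"grip":0.15}]'
python3 - <<'E'
from h import *
im=snap('wrist','w6'); x,M,o=pose(); print(x,o['width'],look('pot_low_1','wrist'))
bgr=im[:,:,::-1]; hsv=cv2.cvtColor(np.ascontiguousarray(bgr),cv2.COLOR_BGR2HSV)
m=cv2.inRange(hsv,np.array((18,120,40)),np.array((36,255,255)))
for c in cv2.findContours(m,0,1)[0]:
    if cv2.contourArea(c)>300:
        e=cv2.fitEllipse(cv2.convexHull(c)); w=ray('wrist',e[0],.018); print(np.round(e[0],1),np.round(e[1],1),w.round(4),pix('wrist',[[w[0],w[1],.038]]),delta([w[0],w[1],.1]))
E
```

```text
clock: 8.2
position: [0.459, -0.1616, 0.1973]
ee_rot: [0.002, 0.61, 0.793, 0.002]
ft_force: [0.6, -1.1, -1.0]
width: 0.381
clock: 8.82
position: [0.4518, -0.2864, 0.165]
ee_rot: [0.0, 0.612, 0.791, 0.0]
ft_force: [0.0, 0.6, 0.7]
width: 0.426
[ 0.45208609 -0.28642641  0.16516318] 0.42762209690069913 [([0.4521, -0.2991, 0.0218], 0.98), ([0.5479, -0.2209, 0.0173], 0.87), ([0.6489, -0.0844, 0.0086], 0.67)]
[412.4 362. ] [20.7 75. ] [ 0.5911 -0.4403  0.018 ] [[417.6429457  376.89989819]] [-18.39   9.57   6.54]
[224.3 361.6] [20.3 76.4] [ 0.4042 -0.4881  0.018 ] [[219.17060443 376.53436101]] [-18.31  -9.72   6.52]
[614.4 223.2] [74.2 94.4] [ 0.7192 -0.2503  0.018 ] [[632.95270675 231.52378838]] [-3.22 26.74  6.55]
[313.3 198.3] [66.4 67.5] [ 0.4493 -0.2958  0.018 ] [[312.95931873 205.26006237]] [-0.83 -0.52  6.52]
```

View pics/w6.png

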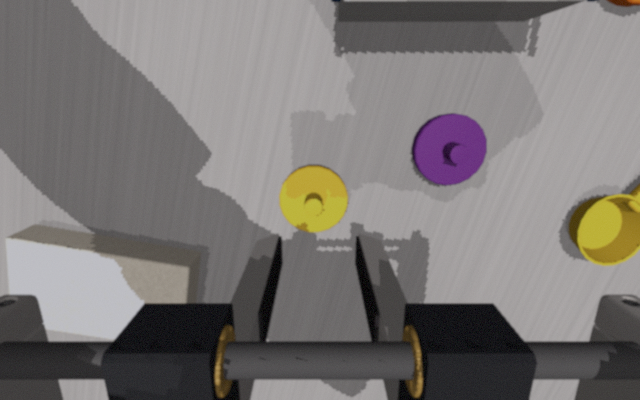

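The yellow dish is at (313,198), with its knob at (313,206) where predicted. The purple one at (450,150) and the carton are both clear of the fingers. I'll descend and grip.

```bash
python3 -m crank '[{"dx":-0.8,"dy":-0.5,"dz":4,"yaw":0,"grip":0.15},{"dx":0,"dy":0,"dz":4,"yaw":0,"grip":0.15},{"dx":0,"dy":0,"dz":2.8,"yaw":0,"grip":0.15},{"dx":0,"dy":0,"dz":1.3,"yaw":0,"grip":0.15},{"dx":0,"dy":0,"dz":0,"yaw":0,"grip":1},{"dx":0,"dy":0,"dz":0,"yaw":0,"grip":1},{"dx":0,"dy":0,"dz":0,"yaw":0,"grip":1},{"dx":0,"dy":0,"dz":0,"yaw":0,"grip":1}]' 25
python3 -m crank '[{"dx":0,"dy":0,"dz":0,"yaw":0,"grip":1},{"dx":0,"dy":0,"dz":-1,"yaw":0,"grip":1},{"dx":0,"dy":0,"dz":-4,"yaw":0,"grip":1},{"dx":0,"dy":0,"dz":-5,"yaw":0,"grip":1},{"dx":0,"dy":0,"dz":-3,"yaw":0,"grip":1},{"dx":0,"dy":0,"dz":0,"yaw":0,"grip":1},{"dx":0,"dy":0,"dz":0,"yaw":0,"grip":1}]' 25
python3 - <<'E'
from h import *
print(delta([.5133,-.0122,.17]))
E
```

```text
clock: 9.93
position: [0.4493, -0.2962, 0.0441]
ee_rot: [0.001, 0.612, 0.791, 0.0]
ft_force: [-1.2, 0.1, 8.1]
width: 0.167
clock: 10.8
position: [0.4483, -0.2957, 0.1728]
ee_rot: [-0.0, 0.612, 0.791, 0.0]
ft_force: [-0.4, 0.5, -0.8]
width: 0.165
[25.82 13.39  0.28]
```

```bash
python3 -m crank '[{"dx":4.3,"dy":2.2,"dz":0,"yaw":0,"grip":1},{"dx":4.3,"dy":2.2,"dz":0,"yaw":0,"grip":1},{"dx":4.3,"dy":2.2,"dz":0,"yaw":0,"grip":1},{"dx":4.3,"dy":2.2,"dz":0,"yaw":0,"grip":1},{"dx":4.3,"dy":2.3,"dz":0,"yaw":0,"grip":1},{"dx":4.3,"dy":2.3,"dz":0,"yaw":0,"grip":1},{"dx":0,"dy":0,"dz":0,"yaw":0,"grip":1},{"dx":0,"dy":0,"dz":0,"yaw":0,"grip":1}]'
python3 - <<'E'
from h import *
im=snap('wrist','w7'); print(delta([.5133,-.0122,.074]),get_obs()['width'])
v=im[:,:,::-1].copy()
P=[[*world((.4865,-.0572),.25,q),.072] for q in((-.076,-.076),(.076,-.076),(.076,.076),(-.076,.076))]
cv2.polylines(v,[pix('wrist',P).astype(int)],True,(0,255,0),1)
cv2.imwrite('pics/w7o.png',v)
E
```

```text
clock: 11.8
position: [0.5131, -0.0131, 0.172]
ee_rot: [-0.001, 0.612, 0.791, -0.001]
ft_force: [0.0, -0.8, -1.4]
width: 0.161
[0.13 0.07 9.82] 0.16650994708611444
```

View pics/w7o.png

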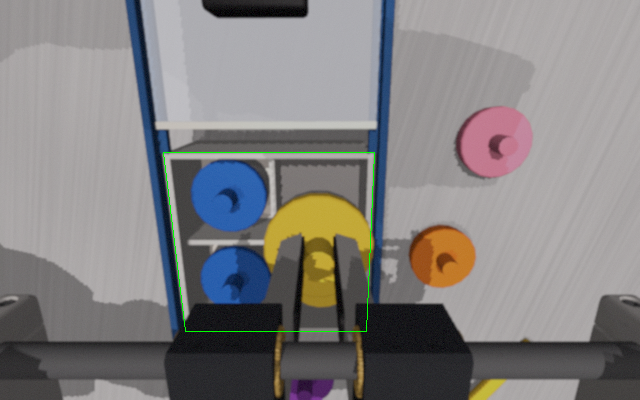

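Tall_1 now stands in the deep well at (235,277), the dish is in hand, and the outline still fits the rim. I'll lower the dish.

```bash
python3 -m crank '[{"dx":0.1,"dy":0.1,"dz":3.5,"yaw":0,"grip":1},{"dx":0,"dy":0,"dz":2.5,"yaw":0,"grip":1},{"dx":0,"dy":0,"dz":2,"yaw":0,"grip":1},{"dx":0,"dy":0,"dz":1.2,"yaw":0,"grip":1},{"dx":0,"dy":0,"dz":0.3,"yaw":0,"grip":1},{"dx":0,"dy":0,"dz":0.15,"yaw":0,"grip":1},{"dx":0,"dy":0,"dz":0.1,"yaw":0,"grip":1},{"dx":0,"dy":0,"dz":0,"yaw":0,"grip":1}]'
```

```text
clock: 12.85
position: [0.5147, -0.0114, 0.0759]
ee_rot: [0.0, 0.612, 0.791, 0.0]
ft_force: [0.2, 0.7, -1.2]
width: 0.165
```

```bash
python3 -m crank '[{"dx":0,"dy":0,"dz":0.12,"yaw":0,"grip":1},{"dx":0,"dy":0,"dz":0.1,"yaw":0,"grip":1},{"dx":0,"dy":0,"dz":0,"yaw":0,"grip":1},{"dx":0,"dy":0,"dz":0,"yaw":0,"grip":1}]'
```

```text
clock: 13.35
position: [0.5146, -0.0113, 0.074]
ee_rot: [0.0, 0.612, 0.791, 0.0]
ft_force: [-5.1, 0.4, 16.4]
width: 0.164
```

Firm contact. I'll release, lift and check all four pots before closing.

```bash
python3 -m crank '[{"dx":0,"dy":0,"dz":-0.05,"yaw":0,"grip":0.38},{"dx":0,"dy":0,"dz":0,"yaw":0,"grip":0.38},{"dx":0,"dy":0,"dz":0,"yaw":0,"grip":0.38},{"dx":0,"dy":0,"dz":-1,"yaw":0,"grip":0.38},{"dx":0,"dy":0,"dz":-4,"yaw":0,"grip":0.38},{"dx":0,"dy":0,"dz":-5,"yaw":0,"grip":0.38},{"dx":-1.5,"dy":-3,"dz":-5,"yaw":0,"grip":1},{"dx":0,"dy":0,"dz":-4,"yaw":0,"grip":1}]'
python3 -m crank '[{"dx":0,"dy":0,"dz":0,"yaw":0,"grip":1},{"dx":0,"dy":0,"dz":0,"yaw":0,"grip":1}]'
python3 - <<'E'
from h import *
im=snap('wrist','w8'); x,M,o=pose();print(x,o['width'],look('cover_handle','wrist'),look('pot_tall_1','wrist'),look('pot_low_1','wrist'))
H=[.4865-.247*.172,-.0572+.969*.172]
print('handle pred',H,pix('wrist',[[*H,.106]]),ray('wrist',(320,20),.106))
E
```

```text
clock: 14.35
position: [0.4879, -0.035, 0.2665]
ee_rot: [0.001, 0.613, 0.79, 0.0]
ft_force: [1.1, 0.2, 0.9]
width: 0.136
clock: 14.6
position: [0.4889, -0.0333, 0.2636]
ee_rot: [-0.0, 0.612, 0.791, 0.0]
ft_force: [0.3, 0.1, 0.4]
width: 0.008
[ 0.48873299 -0.03334008  0.26308762] 0.008136672421847383 [([0.4519, 0.0773, 0.0795], 0.92)] [([0.4424, -0.026, 0.0494], 0.79), ([0.4601, -0.0985, 0.0503], 0.75)] [([0.5356, -0.0804, 0.0514], 0.92), ([0.5167, -0.0136, 0.0495], 0.85), ([0.6409, -0.0497, 0.0139], 0.81)]
handle pred [0.44401599999999997, 0.10946799999999998] [[309.94034708   2.88361033]] [0.45475991 0.09957518 0.106     ]
```

View pics/w8.png

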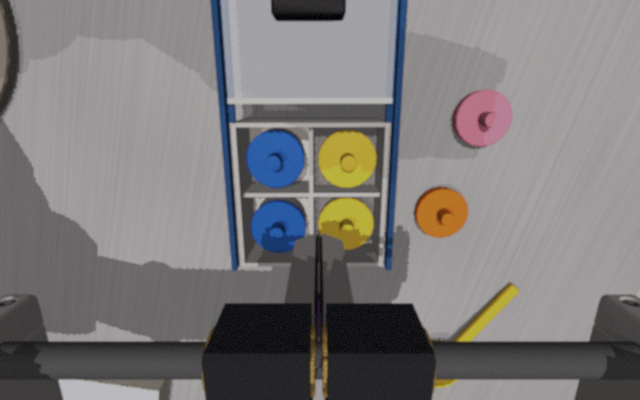

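All four pots are seated, with the lids level (z≈0.05): blue at (275,158) and (278,226), yellow at (347,158) and (346,222). The cover edge is at row 101 and the handle at (308,8). Next is the approach behind the handle.

Run:
```python
from h import *
o=np.array([.4865,-.0572]);c,s=np.cos(.25),np.sin(.25);A=np.array([[c,s],[-s,c]])
e=A@(ray('wrist',(310,101),.078)[:2]-o); n=A@(ray('wrist',(308,18),.078)[:2]-o)
print('front edge',e,'handle from edge y',e[1]+.076,'handle near-base y',n)
yh=e[1]+.076
print('behind',delta([*world(o,.25,(0,yh+.045)),.2631]),'z',.2631-.110)
```

```text
front edge [-0.0008803   0.09658383] handle from edge y 0.17258382757407328 handle near-base y [-0.00231987  0.1661019 ]
behind [19.51 -0.75 -0.02] z 0.1531
```

```bash
python3 -m crank '[{"dx":5,"dy":-0.7,"dz":0,"yaw":0,"grip":1},{"dx":5,"dy":0,"dz":0,"yaw":0,"grip":1},{"dx":5,"dy":0,"dz":0,"yaw":0,"grip":1},{"dx":4.5,"dy":0,"dz":0,"yaw":0,"grip":1},{"dx":0,"dy":0,"dz":5,"yaw":0,"grip":1},{"dx":0,"dy":0,"dz":5,"yaw":0,"grip":1},{"dx":0,"dy":0,"dz":4,"yaw":0,"grip":1},{"dx":0,"dy":0,"dz":1.3,"yaw":0,"grip":1}]'
python3 - <<'E'
from h import *
o=np.array([.4865,-.0572]);c,s=np.cos(.25),np.sin(.25);A=np.array([[c,s],[-s,c]])
x,M,q=pose(); print(x,A@(x[:2]-o),q['ft_force'])
E
```

```text
clock: 15.8
position: [0.4322, 0.1531, 0.1085]
ee_rot: [-0.001, 0.612, 0.791, -0.002]
ft_force: [0.6, -0.3, 0.7]
width: 0.003
[0.43222912 0.15305396 0.10852923] [-0.00056606  0.2171445 ] [ 0.55979677 -0.32357251  0.67815736]
```

```bash
python3 -m crank '[{"dx":-1.5,"dy":0,"dz":0,"yaw":0,"grip":1},{"dx":-1,"dy":0,"dz":0,"yaw":0,"grip":1},{"dx":-1,"dy":0,"dz":0,"yaw":0,"grip":1},{"dx":-1.5,"dy":0,"dz":0,"yaw":0,"grip":1},{"dx":-1.5,"dy":0,"dz":0,"yaw":0,"grip":1},{"dx":-1.5,"dy":0,"dz":0,"yaw":0,"grip":1},{"dx":-1.5,"dy":0,"dz":0,"yaw":0,"grip":1},{"dx":-1.5,"dy":0,"dz":0,"yaw":0,"grip":1}]'
python3 -m crank '[{"dx":-1.5,"dy":0,"dz":0,"yaw":0,"grip":1},{"dx":-1.5,"dy":0,"dz":0,"yaw":0,"grip":1},{"dx":-1.5,"dy":0,"dz":0,"yaw":0,"grip":1},{"dx":-1,"dy":0,"dz":0,"yaw":0,"grip":1},{"dx":0,"dy":0,"dz":0,"yaw":0,"grip":1}]'
python3 - <<'E'
from h import *
o=np.array([.4865,-.0572]);c,s=np.cos(.25),np.sin(.25);A=np.array([[c,s],[-s,c]])
x,M,q=pose(); print(x,A@(x[:2]-o),q['ft_force'])
E
```

```text
clock: 16.8
position: [0.4614, 0.046, 0.1107]
ee_rot: [-0.0, 0.612, 0.791, -0.0]
ft_force: [0.8, 3.1, 0.4]
width: 0.004
clock: 17.42
position: [0.4748, -0.007, 0.1107]
ee_rot: [-0.0, 0.613, 0.79, -0.0]
ft_force: [-0.0, 0.1, 0.1]
width: 0.005
[ 0.47483323 -0.00699958  0.11066602] [0.0011157  0.05152622] [-0.01356826  0.14334689  0.09086484]
```

```bash
python3 -m crank '[{"dx":-1,"dy":0,"dz":0,"yaw":0,"grip":1},{"dx":-1,"dy":0,"dz":0,"yaw":0,"grip":1},{"dx":-0.7,"dy":0,"dz":0,"yaw":0,"grip":1},{"dx":-0.4,"dy":0,"dz":0,"yaw":0,"grip":1},{"dx":-0.2,"dy":0,"dz":0,"yaw":0,"grip":1},{"dx":-0.2,"dy":0,"dz":0,"yaw":0,"grip":1}]'
python3 -m crank '[{"dx":-0.15,"dy":0,"dz":0,"yaw":0,"grip":1},{"dx":-0.1,"dy":0,"dz":0,"yaw":0,"grip":1},{"dx":-0.1,"dy":0,"dz":0,"yaw":0,"grip":1}]'
python3 - <<'E'
from h import *
o=np.array([.4865,-.0572]);c,s=np.cos(.25),np.sin(.25);A=np.array([[c,s],[-s,c]])
x,M,q=pose(); print(x,A@(x[:2]-o),q['ft_force'])
E
```

```text
clock: 18.18
position: [0.4835, -0.04, 0.1107]
ee_rot: [-0.0, 0.612, 0.791, -0.0]
ft_force: [-0.6, 0.8, -0.2]
width: 0.012
clock: 18.55
position: [0.4838, -0.041, 0.1108]
ee_rot: [-0.001, 0.612, 0.791, 0.0]
ft_force: [-8.0, 19.9, 7.2]
width: 0.002
[ 0.48384298 -0.04098737  0.11075586] [0.00143665 0.01636598] [-7.9630929  19.89471987  7.2334414 ]
```

It stopped firmly 1.4 mm from the expected end, within calibration. I'll back off and look.

```bash
python3 -m crank '[{"dx":1,"dy":0,"dz":0,"yaw":0,"grip":1},{"dx":1.5,"dy":0,"dz":0,"yaw":0,"grip":1},{"dx":0,"dy":0,"dz":-5,"yaw":0,"grip":1},{"dx":-3,"dy":0,"dz":-5,"yaw":0,"grip":1},{"dx":-4,"dy":0,"dz":-5,"yaw":0,"grip":1},{"dx":0,"dy":0,"dz":0,"yaw":0,"grip":1},{"dx":0,"dy":0,"dz":0,"yaw":0,"grip":1}]'
python3 - <<'E'
from h import *
im=snap('wrist','w9'); print(look('cover_handle','wrist'),look('pot_low_1','wrist'),look('pot_tall_1','wrist'))
v=im[:,:,::-1].copy()
P=[[*world((.4865,-.0572),.25,q),.078] for q in((-.076,-.076),(.076,-.076),(.076,.076),(-.076,.076))]
cv2.polylines(v,[pix('wrist',P).astype(int)],True,(0,255,0),1)
cv2.imwrite('pics/w9o.png',v)
E
```

```text
clock: 19.42
position: [0.4952, -0.0853, 0.259]
ee_rot: [-0.0, 0.612, 0.791, -0.0]
ft_force: [0.2, 0.7, -0.6]
width: 0.009
[([0.4864, -0.0486, 0.0823], 0.62)] [([0.6446, -0.0478, 0.0157], 0.93), ([0.6493, 0.0618, 0.0178], 0.59), ([0.5717, -0.2131, 0.0158], 0.57)] []
```

View pics/w9o.png

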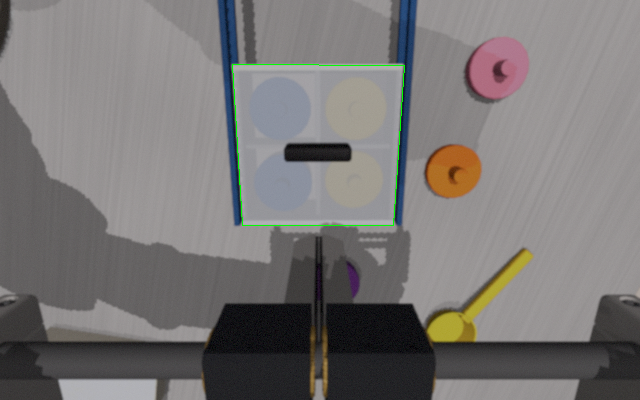

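The cover fills the predicted shut outline (233–404, 65–225) exactly. All four pots show through it and the gripper is clear. I'll hand in.

```bash
python3 -c "
from station import workorder; print(workorder.hand_in())"
```

```text
the job is handed in; nothing more can be done
None
```

The carrier is packed, its cover is shut, and the job was handed in at about 19.5 s on the robot clock. The hand-in gives no verdict.

- **Pots:** I moved the tall blue-lidded pot from its shallow well to the empty deep one, and put the counter's yellow-lidded dish in the freed shallow well. Both were lowered until the wrist force showed contact, about 2 N for the tall pot and 16 N for the dish, and only then released.
- **Cover:** I pushed it shut by its handle, using 3 N or less in the readings taken on the way. It stopped firmly at about 20 N. By my estimate that was 1.4 mm before the nominal end, which is within the 2 mm calibration.
- **Last checks:** Before closing, the network put all four lids at z ≈ 0.05 m. In the last picture the cover matches the computed shut outline and the four pots show through it. The gripper was then clear, at z ≈ 0.26 m. The network put the handle about 8 mm towards +y of the shut position, at confidence 0.62. It had been off by a similar or larger amount earlier, so I trusted the outline and the stop.
- **Left alone:** I did not handle the jug, carton, sieve or coloured look-alikes. Apart from what that picture happened to show, I did not check them again at the end.

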